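Hold a glued bush under the spring press

TASK

The brass bush has to sit under pressure in the blue spring press while its glue grabs. Stand the bush in the ring-shaped nest on the pulled-out slide, push the slide in by its orange paddle until you feel it fully home against its stop, then press the black palm knob down until the top of the press head cuts the green band of the stem (about 23 mm down), never as far as 28 mm, which is well into the red band, and finish still holding it there. Leave everything else on the bench where it is.

Things in the scene. Friction and masses are not known exactly. Their poses are not given: they have to be found in the camera images.
- bush_mid (a point): centre (half-way up) of the loose brass bush: an upright tube 40 mm in outer diameter, 24 mm hole, 40 mm tall, 110 to 190 g, standing on the bench on its end; z along its axis. The black sleeve of the same shape stands 10 cm or more away; the two may be swapped from start to start.
- nest (a point): centre of the nest's floor on the press's slide, 27 mm above the bench. The nest is a dark steel ring, 44 mm inside, 60 mm outside, wall 12 mm high; the seated bush's middle is 20 mm above this point. x: direction the slide is pushed in (level, within 0.3 rad of +y); z up. Slide out, the press head (60 mm wide, 125 to 180 mm above the bench) begins 55 to 70 mm beyond along x.
- paddle (a point): middle of the top edge of the orange paddle, 77 mm above the bench: an upright plate 10 mm thick (along x), 44 mm wide, 50 mm tall, on the slide 80 mm before the nest's centre. Push its outer (-x) face towards +x, e.g. 20 mm below its top edge. Same axes as the nest. Once home, 45 mm remain between it and the front of the press head.
- slide (a joint): travel of the slide in m: 0 fully out, 0.100 fully home against a hard stop, where the nest is right under the press foot. It starts between 0 and 0.015. It moves against about 2 N of friction and stays where it is left.
- knob_top (a point): centre of the flat top of the black palm knob, 236 mm above the bench when up; knob 56 mm in diameter, 18 mm thick, on a 23 mm stem; it goes straight down. On the stem above the press head, from below: 20 mm bare steel, 6 mm green band, 12 mm red band, then the knob. Same axes as the nest.
- ram (a joint): how far the palm knob is pressed, m: 0 up, 0.030 end stop; a spring returns it. The foot meets the bush at 0.014; the head's top meets the green band's bottom at 0.020, its top at 0.026. Push needed: about 2 N at first, 5 N just before the foot meets the bush, then from 7 N rising 0.9 N per mm, about 15 N at 0.023.
- foot_face (a point): centre of the underside of the press foot, a steel disc 36 mm in diameter under the press head, right below the knob, 81 mm above the bench when up.
- foot (a joint): how far the foot's cushion spring is compressed, in m: 0 free, growing as the foot bears on the bush (about 2 N plus 0.7 N per mm); 0.009 when the knob is 23 mm down on the bush.
- sleeve: black plastic sleeve, same size and shape as the brass bush (40 mm diameter, 40 mm tall, 24 mm hole), standing near it; origin at the centre of its underside. Not to be used.
- oil_bottle: white plastic oil bottle with a red cap, 56 mm diameter, 150 mm tall, standing; origin at the centre of its underside.
- spray_can: grey spray can, 60 mm diameter, 160 mm tall, standing; origin at the centre of its underside.
- wrench: steel wrench lying flat on the bench, about 180 mm long along its own x; origin near its middle, on its underside.
- screwdriver: screwdriver lying on the bench, about 200 mm long along its own x; origin near its middle, on its underside.
- grease_jar: yellow grease jar with a grey cap, 70 mm diameter, 70 mm tall, standing; origin at the centre of its underside.
Mind the look-alikes: they are no part of the job. Of the things shaped like the part that bears bush_mid, the brass one is meant.

How it is judged (in metres and radians):
On the way, in this order (a step that is already met when the one before it is completed fails the run):
1. the brass bush stands seated in the nest with the slide still out (horizontal distance between bush_mid and nest below 0.005 m and z of bush_mid in the frame of nest between 0.016 and 0.0235 m and angle between bush_mid's own z axis and vertical below 0.08 rad and value of joint slide below 0.05 m), for 0.2 s.
2. the slide is fully home with the bush seated in its nest, the knob not yet pressed (horizontal distance between bush_mid and nest below 0.005 m and z of bush_mid in the frame of nest between 0.016 and 0.0235 m and angle between bush_mid's own z axis and vertical below 0.08 rad and value of joint slide above 0.097 m and value of joint ram below 0.01 m), for 0.2 s.
3. the knob is pressed into the green band, the foot bearing on the bush (horizontal distance between bush_mid and nest below 0.005 m and z of bush_mid in the frame of nest between 0.016 and 0.0235 m and angle between bush_mid's own z axis and vertical below 0.08 rad and value of joint slide above 0.097 m and value of joint ram between 0.019 and 0.027 m and value of joint foot above 0.003 m and horizontal distance between bush_mid and foot_face below 0.008 m), for 0.3 s.
At the end, for the whole second after the job is handed in: Still held at the end: knob 19 to 27 mm down (green band at the head's top), foot cushion compressed over 3 mm on the bush, slide within 3 mm of its stop, bush upright (0.08 rad) and flat on the nest's floor, within 5 mm of its centre (all of step 3); the arm keeps its last pose, push and grip.
It fails at once if the knob is pushed more than 28 mm down, nearly to its end stop (value of joint ram above 0.0285 m).
It fails at once if another thing on the bench is moved by more than 30 mm (distance of any of sleeve, oil_bottle, spray_can, wrench, screwdriver, grease_jar from where it was at the start of the episode above 0.03 m).
It also fails if it takes over 51 s, if anything falls off the work surface, if the arm or the gripper's body presses on something with over 40 N, if the wrist force passes 120 N, or if a joint passes its speed limit or range.

ROBOT

A 6-joint arm with a two-finger parallel gripper is mounted at the origin on the work surface. World frame = base frame: x ahead of the robot, y to its left, z up, the work surface at z = 0. Lengths are in mm, angles in rad, forces in N, time in s.
With the tool pointing down it reaches from about 425 to 1125 mm from the base axis. Payload 14.9 kg.
Tool frame: the origin (TCP) lies between the finger pads; the fingertips stand 11 mm ahead of it and the grasp point (between the pads) lies 8 mm behind it; z points along the fingers, x is the direction in which the jaws open and shut, and the axes are right-handed (so a half turn about z gives the same grasp; the last joint's range is limited). The gripper opens to 91 mm and grips with 3 to 60 N. Pads are 32 mm wide; open, the fingers measure 118 mm over their backs; the gripper's body (76 mm by 178 mm) begins 60 mm behind the grasp point.
Start: joints at [1.121, 0.379, 1.734, -0, 1.028, -0.033], TCP at [283.394, 640.083, 224.932] pointing down, gripper open.
Joint ranges: [-2.77, 2.77], [-0.74, 2.19], [0, 2.66], [-1.06, 4.2], [0.31, 2.87], [-3.08, 3.08]. Speed limits (rad/s): [1.89, 1.89, 2.39, 3.14, 3.14, 3.14].

INTERFACE

Orientations are given as a rotation vector (axis times angle).
In Python, from workcell import ctrl gives the robot as it stands.
- The arm moves only by the tool move_arm, never from a script. Its argument "plan" is a list that holds one entry, the list of rows, each a list of 4 numbers: the shift along the tool's x, y, z in units of 25 mm (1.0 is 25 mm), then the turn about the tool's z in units of 6 degrees (1.0 is 6 degrees). A call has 1 to 12 rows; each row is the pose to reach, as a shift and turn from the pose commanded when the call began, along the tool's axes at that moment; what a row does not reach only later rows make up. A row lasts 1/12 s, in which the tool goes at most 41.7 mm and 7.16 degrees, less where a joint would pass 70% of its speed; a pose out of reach is approached as far as the arm can. A call with a gripper value outside its range is refused whole. "grip" is the gripper's target within -1 to 1 (fully open at 1, half-way at 0, shut at -1), set as the call begins (left out, the last holds). The fingers move at their own pace and stop on an object; the grip force is fixed at half the most. Time passes only in rows, so rows that repeat a pose let the fingers close. It gives the time, the measured TCP pose, the force and the opening at its end, in the units of the state.
- ctrl.read_state(): the state, without advancing time (a new reading comes with each control period).
- ctrl.capture(name): name is "side" or "top" or "wrist"; returns the picture (420x560x3 uint8, red, green, blue); there is no depth.
- ctrl.camera_params(name): a dict with "mtx" (3x3 intrinsics, pixels), "k1" (the pictures are not rectified: a ray, as slopes to the right and down, at radius r is drawn at 1 + k1 r^2 times it, then the intrinsics apply), "rvec" (rotation vector, rad) and "tvec" (3), from world to camera coordinates, as OpenCV has them. Camera axes: x right, y down, z forward; pixel columns grow to the right and rows downward; lengths in mm; the calibration is good to about 2 mm. A picture is of the moment at which its call begins: read the wrist's pose just before it. camera_params takes no time and is no camera call; for the wrist camera it gives the pose at the moment of the call.
- ctrl.close_job(): hands the job in, once; it reports no verdict.
Trained networks look in the newest picture that a camera, given by its name, has taken for a name from the list of things; names that differ only in an ending like _2 or _b are one class to them, and where a whole thing is asked for, a point or a joint stands for the part that bears it (a point fixed in the world has none). Each returns a list of dicts, best first, with "p" (0 to 1); they miss things now and then, are a little off and sometimes report something else, mostly with a low value. They report only what shows in the picture. A call takes as long as a camera call. They do not tell look-alikes from the thing itself.
- ctrl.masks_of(camera, target): "region" (420x560 bool, what is visible of it) and "xy" ([column, row] in pixels, amid what is visible of it).
The state is a dict: "t": time; "joints": joint angles; "dq": joint speeds; "joint_torque": joint torques, N m; "tool_pos": TCP position; "eef_rot": TCP orientation; "wrist_force": force on the tool from outside, world axes, zero at the start; "ft_torque": the same for the moment, N m; "opening": opening from 0.0 (shut) to 1.0 (fully open).
Only numpy, scipy, OpenCV 4.12 (cv2) and the standard library are available. Lean on these libraries where they do the work, as an engineer would, in place of code of your own. Each camera call takes 0.05 s, during which the arm holds its last target.

## Working session

There is one attempt and no reset: what is moved stays moved. The work goes in short steps, Python scripts to look and compute and a tool call to move; the robot and the scene stay as the last step left them, time stands still between calls to the robot, and variables do not carry over. Pictures are saved under pics/ and viewed, and the job is handed in when it is done.

Besides the shell and the picture viewer there is one more tool, called after "Request:" by a JSON object that holds its "op" and its "data", one argument or row to a line. move_arm: Moves the arm, as the interface text tells. Its arguments: {"type":"object","properties":{"plan":{"type":"array"},"grip":{"type":"number"}},"required":["plan"]}

```bash
mkdir -p pics; ls
python3 - <<'E'
from workcell import ctrl
import cv2,numpy as np
s=ctrl.read_state();print({k:np.round(v,3).tolist() for k,v in s.items()})
for n in ["side","top","wrist"]:
    p=ctrl.camera_params(n);print(n,{k:np.round(v,4).tolist() for k,v in p.items()})
    im=ctrl.capture(n);cv2.imwrite(f"pics/{n}0.png",im[:,:,::-1])
E
```

```text
pics
{'t': 0.0, 'joints': [1.121, 0.379, 1.735, 0.0, 1.028, -0.033], 'dq': [0.001, 0.001, 0.002, 0.001, 0.0, -0.001], 'joint_torque': [0.004, -76.374, -43.436, 0.065, 0.043, -0.0], 'tool_pos': [283.214, 639.723, 224.292], 'eef_rot': [2.633, 1.713, -0.001], 'wrist_force': [0.837, 0.694, 0.087], 'ft_torque': [0.013, -0.051, -0.028], 'opening': 1.0}
side {'mtx': [[407.1956, 0.0, 283.2237], [0.0, 407.1956, 211.7451], [0.0, 0.0, 1.0]], 'k1': 0.0046, 'rvec': [1.0566, 2.5995, -0.8202], 'tvec': [306.703, -255.8619, 1405.7473]}
top {'mtx': [[398.8597, 0.0, 273.0073], [0.0, 398.8597, 211.2802], [0.0, 0.0, 1.0]], 'k1': 0.0153, 'rvec': [2.2069, -2.0062, 0.2024], 'tvec': [30.528, 552.9632, 967.6017]}
wrist {'mtx': [[324.8491, 0.0, 278.4306], [0.0, 324.8491, 208.1777], [0.0, 0.0, 1.0]], 'k1': -0.0672, 'rvec': [-2.4616, -1.6015, -0.1908], 'tvec': [-700.3263, -25.6017, 388.4364]}
```

View pics/side0.png

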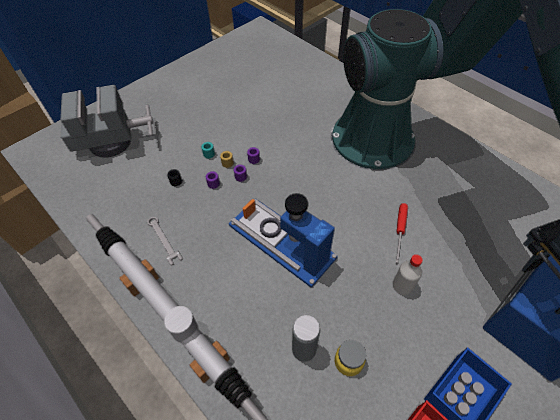

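View pics/top0.png

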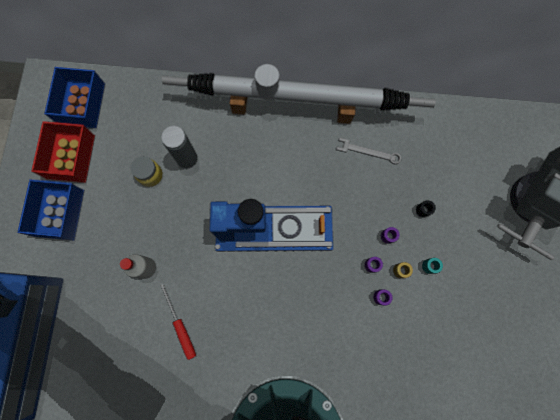

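View pics/wrist0.png

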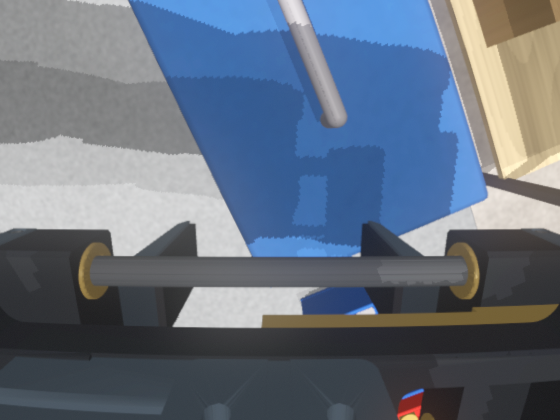

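The top view shows the brass bush at (403,270) among purple and teal decoys, the black sleeve at (425,209), the nest at (290,226), the paddle at (322,226) and the knob at (250,211). The side view agrees, with the bush at (227,159), the nest at (271,228) and the knob at (296,204).

```bash
cat > h.py <<'E'
from workcell import ctrl
import cv2,numpy as np
def undist(p,uv):
    uv=np.atleast_2d(np.array(uv,float)); K=p["mtx"]
    return cv2.undistortPoints(uv[:,None],np.array(K),np.array([p["k1"],0,0,0.]))[:,0]
def ray(p,uv):
    n=undist(p,uv); R=cv2.Rodrigues(np.array(p["rvec"],float))[0]; t=np.array(p["tvec"],float).ravel()
    c=-R.T@t; d=np.c_[n,np.ones(len(n))]@R
    return c,d
def atz(p,uv,z):
    c,d=ray(p,uv); return c+d*((z-c[2])/d[:,2])[:,None]
def proj(p,X):
    return cv2.projectPoints(np.array(X,float).reshape(-1,1,3),np.array(p["rvec"],float),np.array(p["tvec"],float),np.array(p["mtx"]),np.array([p["k1"],0,0,0.]))[0][:,0]
E
python3 - <<'E'
from h import *
P={n:ctrl.camera_params(n) for n in["side","top"]}
for t,z in [("bush_mid",20),("nest",33),("paddle",55),("knob_top",227)]:
  for n in P:
    for r in ctrl.masks_of(n,t)[:7]:
      m=r["region"]; ys,xs=np.nonzero(m)
      c=[xs.mean(),ys.mean()]
      col=ctrl and None
      print(t,n,round(r["p"],2),np.round(r["xy"],1),np.round(c,1),len(xs),(xs.min(),xs.max(),ys.min(),ys.max()),np.round(atz(P[n],c,z)[0],1))
E
python3 - <<'E'
import cv2
a=cv2.imread('pics/top0.png')[190:310,200:450]
cv2.imwrite('pics/topc.png',cv2.resize(a,None,fx=3.2,fy=3.2,interpolation=2))
a=cv2.imread('pics/side0.png')[130:290,160:350]
cv2.imwrite('pics/sidec.png',cv2.resize(a,None,fx=3.7,fy=3.7,interpolation=2))
E
```

```text
bush_mid side 0.78 [244.4 172.5] [240.3 172.6] 179 (np.int64(234), np.int64(246), np.int64(165), np.int64(181)) [ 437.6 -185.1   20. ]
bush_mid side 0.76 [227.3 160. ] [227.  158.6] 171 (np.int64(221), np.int64(233), np.int64(151), np.int64(166)) [ 429.8 -260.8   20. ]
bush_mid side 0.76 [208.7 150.2] [207.8 149.3] 179 (np.int64(201), np.int64(214), np.int64(142), np.int64(157)) [ 448.5 -337.6   20. ]
bush_mid side 0.68 [210.9 178.6] [212.5 178.9] 194 (np.int64(206), np.int64(219), np.int64(171), np.int64(188)) [ 516.9 -226.5   20. ]
bush_mid side 0.6 [251.9 155. ] [253.6 154.9] 170 (np.int64(248), np.int64(259), np.int64(147), np.int64(163)) [ 356.7 -212.2   20. ]
bush_mid top 0.68 [375. 267.] [372.9 264.7] 180 (np.int64(365), np.int64(381), np.int64(257), np.int64(272)) [ 439.3 -186.8   20. ]
bush_mid top 0.68 [383.4 295.3] [382.8 296.5] 241 (np.int64(374), np.int64(392), np.int64(288), np.int64(305)) [ 361.3 -215.3   20. ]
bush_mid top 0.66 [431.6 264.4] [431.9 265.6] 251 (np.int64(422), np.int64(442), np.int64(258), np.int64(273)) [ 451.6 -337.8   20. ]
bush_mid top 0.59 [406.7 2
[... 453 characters left out ...]
p.int64(200), np.int64(245)) [521.8  12.2  33. ]
nest top 0.96 [297.1 225.6] [298.2 227. ] 1533 (np.int64(272), np.int64(324), np.int64(212), np.int64(242)) [517.   14.1  33. ]
paddle side 0.74 [263.1 224. ] [262.4 223.2] 1070 (np.int64(240), np.int64(286), np.int64(200), np.int64(244)) [531.3  24.3  55. ]
paddle top 0.73 [297.5 225.8] [298.5 227.1] 1531 (np.int64(273), np.int64(325), np.int64(212), np.int64(243)) [513.1  14.5  55. ]
knob_top side 0.79 [296.5 203. ] [296.  206.7] 487 (np.int64(285), np.int64(308), np.int64(193), np.int64(241)) [512.9 134.7 227. ]
knob_top top 0.62 [250.8 210.1] [250.6 211.3] 526 (np.int64(238), np.int64(263), np.int64(199), np.int64(224)) [507.9 126.8 227. ]
```

View pics/topc.png

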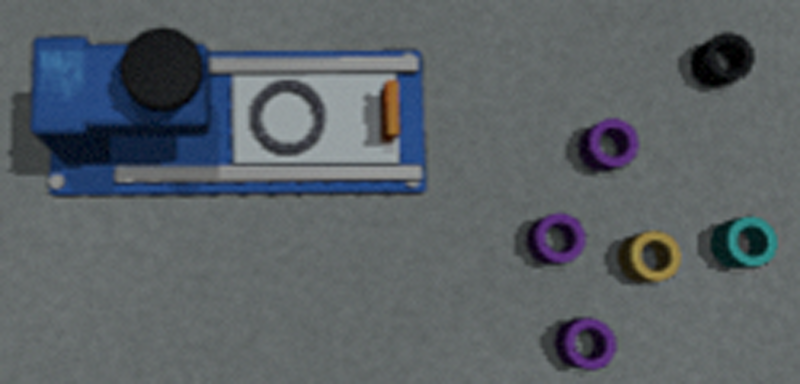

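View pics/sidec.png

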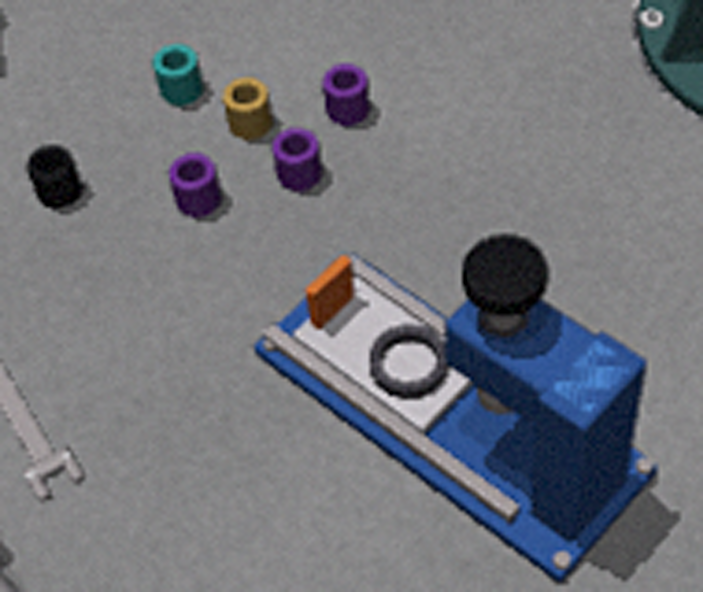

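Run:
```python
from h import *
P={n:ctrl.camera_params(n) for n in["side","top"]}
def tri(a,b):
    cs,ds=zip(*[(ray(P[n],u)) for n,u in(("side",a),("top",b))])
    d1,d2=ds[0][0],ds[1][0]
    s=np.linalg.lstsq(np.c_[d1,-d2],cs[1]-cs[0],rcond=None)[0]
    p1,p2=cs[0]+s[0]*d1,cs[1]+s[1]*d2
    return np.round((p1+p2)/2,1),round(np.linalg.norm(p1-p2),1)
c=lambda x,y:(200+(x+.5)/3.2-.5,190+(y+.5)/3.2-.5)
s=lambda x,y:(160+(x+.5)/3.7-.5,130+(y+.5)/3.7-.5)
for n,a,b,z in[("nest ringtop",s(409,358),c(287,117),39),("knobtop",s(505,273),c(161,68),236),("bush top",s(247,94),c(656,256),40),("paddle top mid",s(331,275),c(389,110),77),("black sleeve top",s(52,163),c(726,58),40)]:
    print(n,tri(a,b),atz(P["side"],a,z)[0].round(1),atz(P["top"],b,z)[0].round(1))
# rails direction top
for a,b,z in [(c(210,64),c(417,62),30),(c(116,174),c(421,174),30),(c(75,192),c(424,190),5)]:
    v=atz(P["top"],a,z)[0]-atz(P["top"],b,z)[0]; print(np.degrees(np.arctan2(v[1],v[0])), v.round())
st=ctrl.read_state(); R=cv2.Rodrigues(np.array(st["eef_rot"]))[0]; print(R.round(3))
p=ctrl.camera_params("wrist");c0,d=ray(p,[(280,210)]);print("cam in tool",(R.T@(c0-st["tool_pos"])).round(), (R.T@d[0]).round(2),st["t"])
```

```text
nest ringtop (array([515.8,  37.8,  36.9]), np.float64(1.2)) [516.3  39.4  39. ] [515.8  37.4  39. ]
knobtop (array([507.7, 128.6, 229.3]), np.float64(1.6)) [510.8 132.6 236. ] [506.9 127.4 236. ]
bush top (array([ 431.5, -260.9,   39. ]), np.float64(3.8)) [ 431.1 -258.3   40. ] [ 432.6 -262.2   40. ]
paddle top mid (array([522.5, -40.4,  74.9]), np.float64(0.8)) [523.2 -38.8  77. ] [522.4 -40.5  77. ]
black sleeve top (array([ 598.1, -314.1,   39. ]), np.float64(0.9)) [ 598.2 -312.8   40. ] [ 598.2 -314.1   40. ]
96.00515522256494 [-18. 170.   0.]
95.45602620857248 [-23. 246.   0.]
95.78470611186333 [-29. 287.   0.]
[[ 0.405  0.914 -0.   ]
 [ 0.914 -0.405 -0.   ]
 [-0.    -0.    -1.   ]]
cam in tool [   1.  -66. -159.] [0.01 0.24 0.97] 0.55
```

```bash
cat >> h.py <<'E'
def rows(a,b):  # a,b: x,y,z,heading deg (tool x), tool down
    h=np.radians(a[3]); x=np.array([np.cos(h),np.sin(h),0]); y=np.array([np.sin(h),-np.cos(h),0])
    d=np.array(b[:3],float)-a[:3]
    return np.round([d@x/25,d@y/25,-d[2]/25,-(b[3]-a[3])/6],2).tolist()
def pose():
    s=ctrl.read_state(); R=cv2.Rodrigues(np.array(s["eef_rot"]))[0]
    return [*np.round(s["tool_pos"],2),round(np.degrees(np.arctan2(R[1,0],R[0,0])),2)],R.round(3)[2].tolist(),s["t"],s["opening"],np.round(s["wrist_force"],1),np.round(s["joints"],3)
E
python3 - <<'E'
from h import *
print(rows((283.4,640.1,224.9,66.1),(480,250,300,-17.9)))
E
```

```text
[-11.08, 13.51, -3.0, 14.0]
```

Request:
{"op": "move_arm", "data": {
  "plan": [
    [[-0.5,0.8,-1.0,1.15],[-1.4,1.9,-2.0,2.3],[-2.4,3.1,-3.0,3.5],[-3.4,4.3,-3.0,4.7],[-4.4,5.5,-3.0,5.8],[-5.4,6.7,-3.0,7.0],[-6.4,7.9,-3.0,8.2],[-7.4,9.1,-3.0,9.3],[-8.4,10.3,-3.0,10.5],[-9.4,11.5,-3.0,11.7],[-10.3,12.5,-3.0,12.8],[-11.1,13.5,-3.0,14.0]]
  ],
  "grip": 0.45
}}

```text
t: 1.55
tool_pos: [480.1, 247.7, 300.2]
eef_rot: [-3.102, 0.497, -0.001]
wrist_force: [0.3, 0.0, -0.3]
opening: 0.724
```

Run:
```python
from h import *
p=pose();print(p)
print(rows(p[0],(480,-120,300,-102)))
```

```text
([np.float64(480.06), np.float64(247.74), np.float64(300.17), np.float64(-18.19)], [0.0, -0.0, -1.0], 1.55, 0.723573652709358, array([ 0.3,  0. , -0.3]), array([ 0.433,  0.036,  2.005, -0.   ,  1.1  ,  0.751]))
[4.59, 13.98, 0.01, 13.97]
```

Request:
{"op": "move_arm", "data": {
  "plan": [
    [[0.4,1.2,0,1.15],[0.8,2.4,0,2.3],[1.2,3.6,0,3.5],[1.5,4.7,0,4.7],[1.9,5.9,0,5.8],[2.3,7.0,0,7.0],[2.7,8.2,0,8.2],[3.1,9.4,0,9.3],[3.5,10.5,0,10.5],[3.9,11.7,0,11.7],[4.3,12.9,0,12.8],[4.6,14.0,0,14.0]]
  ]
}}

```text
t: 2.55
tool_pos: [481.8, -120.5, 300.2]
eef_rot: [-1.974, 2.444, -0.001]
wrist_force: [-0.0, 0.6, 0.1]
opening: 0.723
```

Run:
```python
from h import *
p=pose();print(p)
print(rows(p[0],(431.5,-261,200,-187)))
```

```text
([np.float64(481.78), np.float64(-120.47), np.float64(300.2), np.float64(-102.14)], [0.0, -0.001, -1.0], 2.55, 0.7230306942174664, array([-0. ,  0.6,  0.1]), array([-0.292, -0.043,  2.084, -0.   ,  1.1  ,  1.491]))
[5.92, 0.78, 4.01, 14.14]
```

Request:
{"op": "move_arm", "data": {
  "plan": [
    [[0.5,0.1,0.4,1.15],[1.0,0.2,0.8,2.3],[1.5,0.2,1.2,3.5],[2.0,0.3,1.6,4.7],[2.5,0.4,2.0,5.8],[3.0,0.4,2.4,7.0],[3.5,0.5,2.7,8.2],[4.0,0.5,3.0,9.3],[4.5,0.6,3.3,10.5],[5.0,0.7,3.6,11.7],[5.5,0.7,3.8,12.8],[5.92,0.78,4.0,14.1]]
  ]
}}

```text
t: 3.55
tool_pos: [432.4, -260.4, 199.7]
eef_rot: [0.167, 3.137, -0.0]
wrist_force: [-0.2, -0.4, 0.4]
opening: 0.724
```

Run:
```python
from h import *
p=pose();print(p)
P=ctrl.camera_params("wrist")
im=ctrl.capture("wrist");cv2.imwrite("pics/w1.png",im[:,:,::-1])
print(proj(P,[[431.5,-261,40],[431.5,-261,0]]))
```

```text
([np.float64(432.39), np.float64(-260.38), np.float64(199.73), np.float64(173.89)], [-0.0, -0.0, -1.0], 3.55, 0.7241818808775113, array([-0.2, -0.4,  0.4]), array([-0.588,  0.104,  2.139, -0.   ,  0.898,  2.66 ]))
[[279.28314531 195.62442392]
 [279.25354687 188.61008699]]
```

View pics/w1.png

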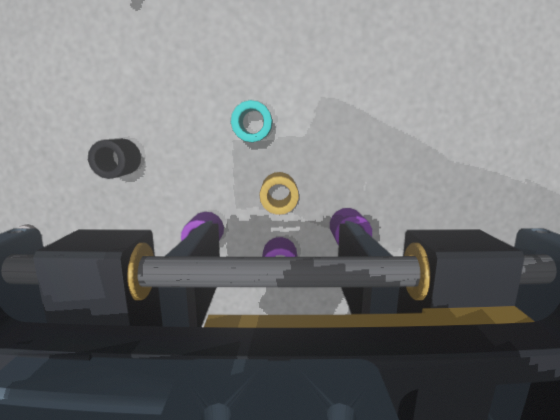

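The wrist view shows the brass bush centred at about (279,195), where I predicted it. The teal ring is at (251,121), with purple rings to either side.

Run:
```python
from h import *
p=pose();P=ctrl.camera_params("wrist")
im=cv2.imread("pics/w1.png");hsv=cv2.cvtColor(im,cv2.COLOR_BGR2HSV)
m=cv2.inRange(hsv,(12,90,60),(32,255,255));m[:150]=0;m[225:]=0;m[:,:240]=0;m[:,320:]=0
k,_=cv2.findContours(m,cv2.RETR_EXTERNAL,cv2.CHAIN_APPROX_NONE);k=max(k,key=len)
e=cv2.fitEllipse(k);print(e, atz(P,e[0],40)[0],atz(P,e[0],36)[0])
print(proj(P,[p[0][:3]]), p[0])
b=atz(P,e[0],39)[0]
print(rows(p[0],(b[0],b[1],27,-187)))
```

```text
((278.6016540527344, 193.49346923828125), (37.37725067138672, 40.42576599121094), 176.5478973388672) [ 430.96718214 -264.0611626    40.        ] [ 431.0586092  -263.29178241   36.        ]
[[277.9633284  256.94826989]] [np.float64(431.61), np.float64(-261.08), np.float64(198.91), np.float64(173.32)]
[0.01, -0.11, 6.88, 60.05]
```

Request:
{"op": "move_arm", "data": {
  "plan": [
    [[0,-0.06,1.2,0],[0,-0.06,2.6,0],[0,-0.06,4.0,0],[0,-0.06,5.2,0],[0,-0.06,6.2,0],[0,-0.06,6.88,0],[0,-0.06,6.88,0],[0,-0.06,6.88,0]]
  ]
}}

```text
t: 4.27
tool_pos: [432.2, -260.7, 27.8]
eef_rot: [-0.155, -3.137, -0.001]
wrist_force: [0.3, 0.5, 0.2]
opening: 0.727
```

Run:
```python
from h import *
p=pose();print(p)
P=ctrl.camera_params("wrist")
im=ctrl.capture("wrist");cv2.imwrite("pics/w2.png",im[:,:,::-1])
im=ctrl.capture("top");cv2.imwrite("pics/t2.png",cv2.resize(im[200:330,330:480,::-1],None,fx=4,fy=4))
```

```text
([np.float64(432.23), np.float64(-260.74), np.float64(27.8), np.float64(174.32)], [0.001, 0.001, -1.0], 4.2667, 0.7267905156327437, array([0.3, 0.5, 0.2]), array([-0.589,  0.418,  2.172,  0.   ,  0.553,  2.652]))
```

View pics/w2.png

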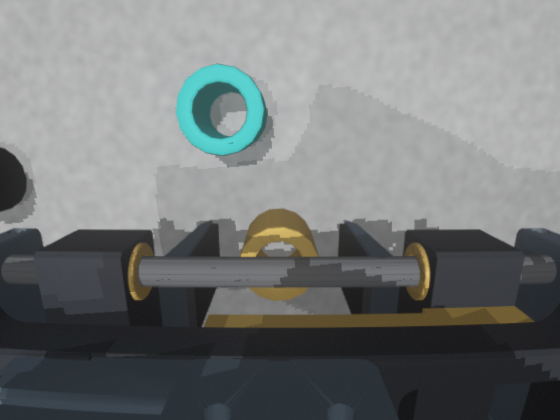

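View pics/t2.png

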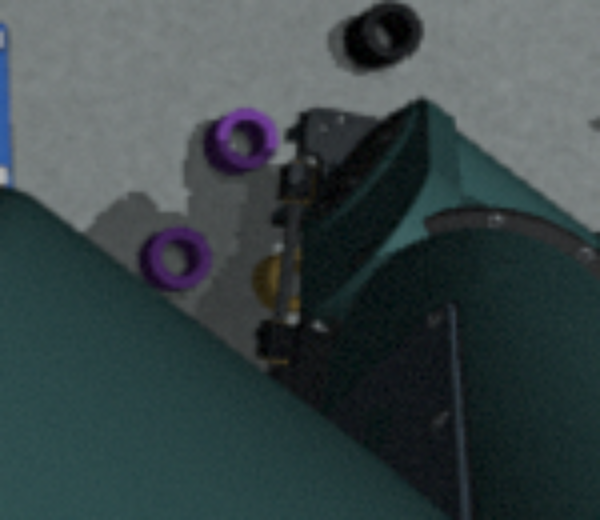

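Run:
```python
from h import *
p=pose();P=ctrl.camera_params("wrist");T=np.array(p[0][:3]);print(p[0])
h=np.radians(p[0][3]);x=np.array([np.cos(h),np.sin(h),0]);y=np.array([np.sin(h),-np.cos(h),0])
im=cv2.imread("pics/w2.png");hsv=cv2.cvtColor(im,cv2.COLOR_BGR2HSV)
m=cv2.inRange(hsv,(12,90,40),(32,255,255))[190:305,230:330]
cv2.imwrite("pics/w2c.png",cv2.resize(im[190:310,220:340],None,fx=5,fy=5))
for c in(0.,-3,-1.5,1.5):
  base=np.array([T[0],T[1],0])+c*y
  print(c,proj(P,[base-20*y,base-20*y+[0,0,40],base+20*y+[0,0,40],base-20*x+[0,0,40],base+20*x+[0,0,40]]).round(1).tolist())
print([(r+190,np.nonzero(m[r])[0][[0,-1]]+230) for r in range(0,115,6) if m[r].any()])
```

```text
[np.float64(433.14), np.float64(-261.44), np.float64(29.19), np.float64(174.29)]
0.0 [[278.1, 207.0], [277.8, 226.3], [277.9, 301.7], [237.2, 265.2], [318.5, 265.2]]
-3 [[278.1, 202.0], [277.8, 220.2], [277.9, 296.4], [237.0, 259.5], [318.7, 259.5]]
-1.5 [[278.1, 204.5], [277.8, 223.2], [277.9, 299.1], [237.1, 262.3], [318.6, 262.4]]
1.5 [[278.1, 209.4], [277.8, 229.3], [277.9, 304.4], [237.3, 268.0], [318.4, 268.0]]
[(214, array([261, 296])), (220, array([254, 302])), (226, array([250, 306])), (232, array([248, 309])), (238, array([246, 312])), (244, array([244, 313])), (250, array([242, 315])), (256, array([240, 317])), (292, array([255, 303])), (298, array([267, 291]))]
```

View pics/w2c.png

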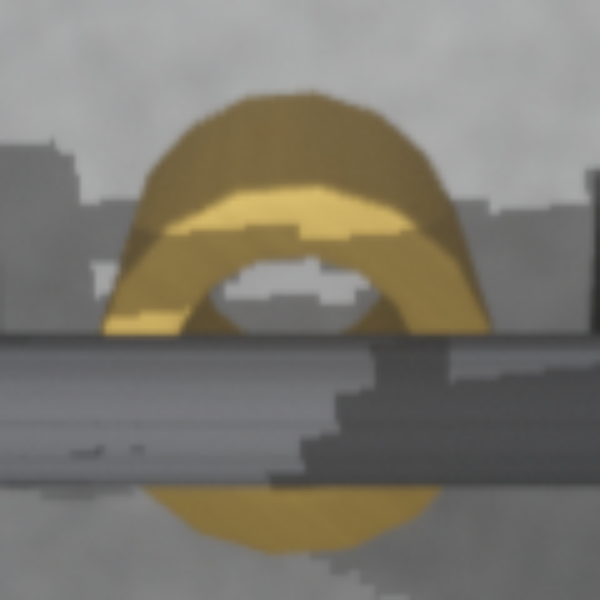

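Request:
{"op": "move_arm", "data": {
  "plan": [
    [[0,0,0,0],[0,0,0,0],[0,0,0,0],[0,0,0,0],[0,0,0,0],[0,0,0,0],[0,0,0,0],[0,0,0,0]]
  ],
  "grip": -1
}}

```text
t: 5.03
tool_pos: [432.6, -261.2, 28.4]
eef_rot: [0.158, 3.137, -0.0]
wrist_force: [-1.3, 1.5, 8.0]
opening: 0.431
```

Request:
{"op": "move_arm", "data": {
  "plan": [
    [[0,0,-0.6,0],[0,0,-1.6,0],[0,0,-2.8,0],[0,0,-3.9,0],[0,0,-4.0,0],[0,0,-4.0,0]]
  ]
}}

```text
t: 5.53
tool_pos: [433.1, -261.6, 129.4]
eef_rot: [0.158, 3.135, -0.003]
wrist_force: [-0.1, 0.3, -1.5]
opening: 0.431
```

Run:
```python
from h import *
print(pose());P=ctrl.camera_params("wrist")
im=ctrl.capture("wrist");cv2.imwrite("pics/w3.png",im[:,:,::-1]);p=pose();print(p)
print(rows(p[0],(516,38,128,-165-360*0)))
print(rows(p[0],(516,38,128,195)))
```

```text
([np.float64(433.13), np.float64(-261.58), np.float64(129.37), np.float64(174.24)], [-0.003, -0.002, -1.0], 5.5333, 0.43087141323984673, array([-0.1,  0.3, -1.5]), array([-0.589,  0.222,  2.165, -0.   ,  0.752,  2.653]))
([np.float64(432.36), np.float64(-261.04), np.float64(127.98), np.float64(174.24)], [-0.001, -0.0, -1.0], 5.5833, 0.4277932255725294, array([-0.9, -0.9, -1.6]), array([-0.589,  0.224,  2.166, -0.   ,  0.751,  2.653]))
[-2.13, 12.24, -0.0, 56.54]
[-2.13, 12.24, -0.0, -3.46]
```

View pics/w3.png

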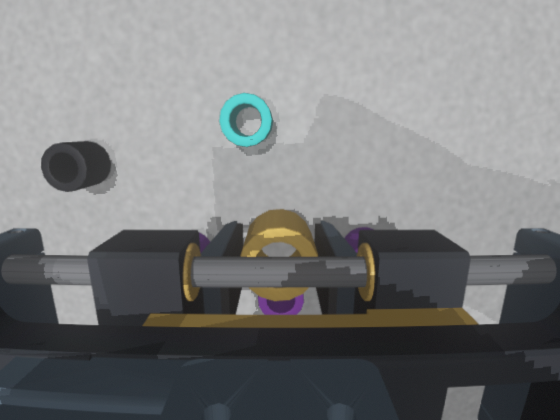

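Run:
```python
from h import *
im=ctrl.capture("side");cv2.imwrite("pics/s3.png",im[:,:,::-1])
P=ctrl.camera_params("side");p=pose();T=p[0]
for z in (0,68,100,150,200,250,300): print(z,proj(P,[[T[0],T[1],T[2]+z]]).round(0))
```

```text
0 [[222. 135.]]
68 [[219. 118.]]
100 [[218. 110.]]
150 [[215.  95.]]
200 [[212.  80.]]
250 [[209.  64.]]
300 [[206.  46.]]
```

View pics/s3.png

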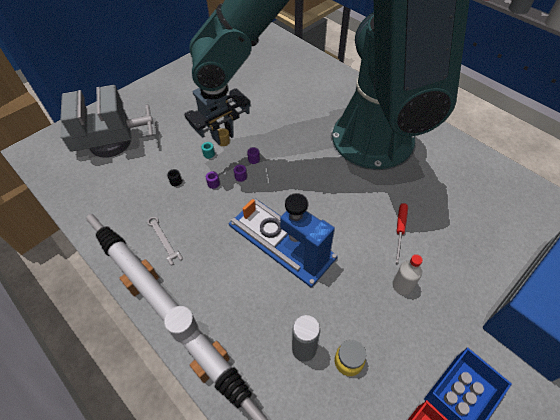

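Request:
{"op": "move_arm", "data": {
  "plan": [
    [[-0.1,0.7,-0.4,-0.3],[-0.3,1.8,-0.4,-0.6],[-0.5,3.1,-0.4,-1.0],[-0.75,4.4,-0.4,-1.4],[-1.0,5.7,-0.4,-1.8],[-1.2,7.0,-0.4,-2.2],[-1.45,8.3,-0.4,-2.6],[-1.7,9.6,-0.4,-3.0],[-1.9,10.8,-0.4,-3.3],[-2.05,11.7,-0.4,-3.46],[-2.13,12.24,-0.4,-3.46],[-2.13,12.24,-0.4,-3.46]]
  ]
}}

```text
t: 6.63
tool_pos: [515.7, 40.1, 136.3]
eef_rot: [0.413, -3.112, -0.001]
wrist_force: [0.7, -0.2, -0.5]
opening: 0.429
```

Run:
```python
from h import *
for i in range(3):
  P=ctrl.camera_params("wrist");print(pose()[0],pose()[5][5]); im=ctrl.capture("wrist")
print(pose())
cv2.imwrite("pics/w4.png",im[:,:,::-1])
im=ctrl.capture("side");cv2.imwrite("pics/s4.png",cv2.resize(im[120:300,140:380,::-1],None,fx=3.3,fy=3.3))
im=ctrl.capture("top");cv2.imwrite("pics/t4.png",cv2.resize(im[150:330,200:440,::-1],None,fx=3.3,fy=3.3))
print(proj(P,[[515.8,37.8,39],[515.8,37.8,27]]))
```

```text
[np.float64(515.73), np.float64(40.07), np.float64(136.29), np.float64(-164.87)] 2.91
[np.float64(515.35), np.float64(38.92), np.float64(136.36), np.float64(-164.89)] 2.908
[np.float64(515.21), np.float64(38.1), np.float64(136.55), np.float64(-164.95)] 2.908
([np.float64(515.24), np.float64(37.61), np.float64(136.79), np.float64(-165.0)], [0.002, 0.0, -1.0], 6.7833, 0.4267237924747832, array([ 1.2,  0.2, -1.8]), array([ 0.028,  0.226,  2.14 , -0.   ,  0.777,  2.908]))
[[277.82486999 210.92674829]
 [277.8399485  207.50711376]]
```

View pics/w4.png

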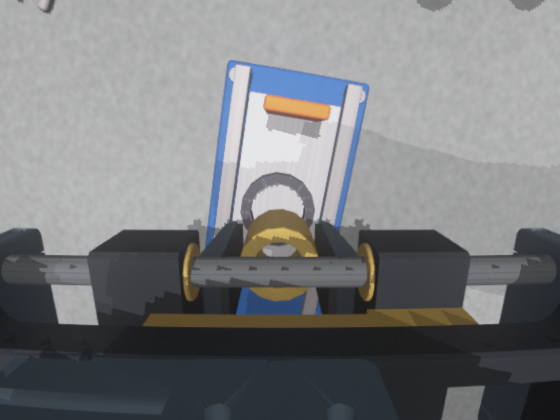

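View pics/s4.png

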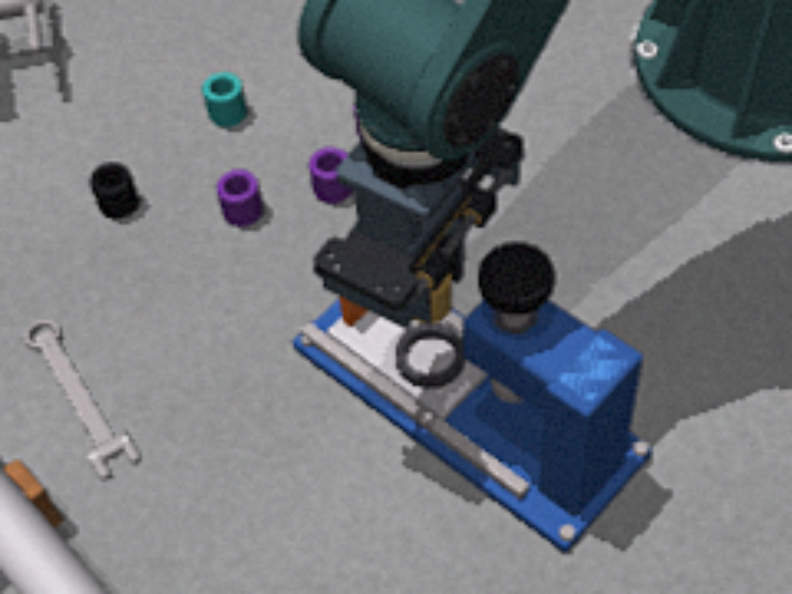

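View pics/t4.png

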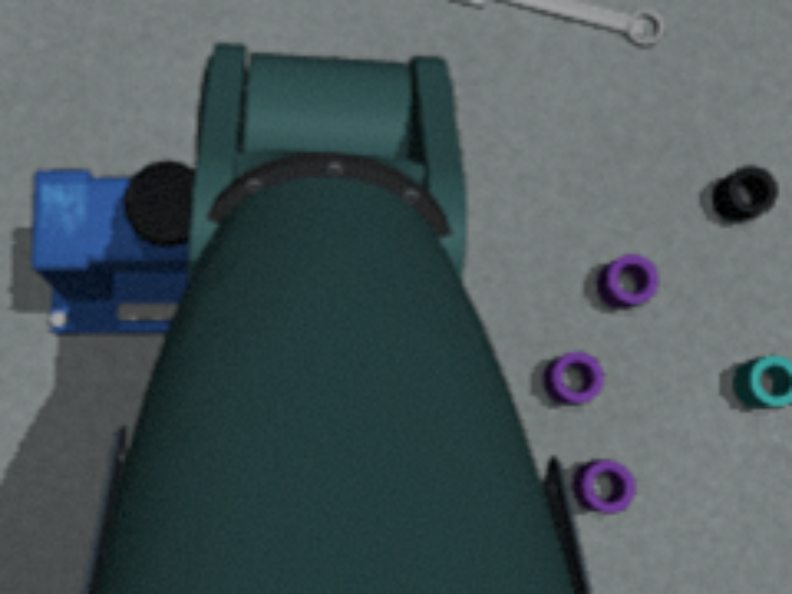

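The held bush is at (279,255) in the wrist view, over the nest ring at (278,210). The wrist fork reaches close to the knob in the top view, so I'll check that clearance before lowering.

Run:
```python
from h import *
P=ctrl.camera_params("side");p=pose();T=p[0];print(T)
q=lambda x,y:(140+(x+.5)/3.3-.5,120+(y+.5)/3.3-.5)
for name,u in (("disc centre",q(480,102)),("disc bottom",q(452,150)),("disc top",q(508,55)),("fork low",q(430,160))):
    c,d=ray(P,u); s=(T[0]-c[0])/d[0,0]; print(name,(c+s*d[0]).round(0))
print("cam",c.round())
# candidate circles at y=38+w
im=cv2.imread("pics/s4.png")
c,d=ray(P,q(480,102)); s=(T[0]-c[0])/d[0,0]; C=c+s*d[0]
for r,col in((40,(0,255,255)),(55,(255,0,255)),(65,(0,0,255))):
    a=np.linspace(0,2*np.pi,60); X=np.c_[C[0]+r*np.cos(a),0*a+C[1],C[2]+r*np.sin(a)]
    uv=((proj(P,X)-[140,120]+.5)*3.3-.5).round().astype(int)
    cv2.polylines(im,[uv.reshape(-1,1,2)],True,col,1)
cv2.imwrite("pics/s4b.png",im)
```

```text
[np.float64(515.53), np.float64(37.22), np.float64(137.31), np.float64(-165.06)]
disc centre [516. 101. 395.]
disc bottom [516.  74. 328.]
disc top [516. 125. 452.]
fork low [516.  51. 298.]
cam [ 919.  520. 1010.]
```

View pics/s4b.png

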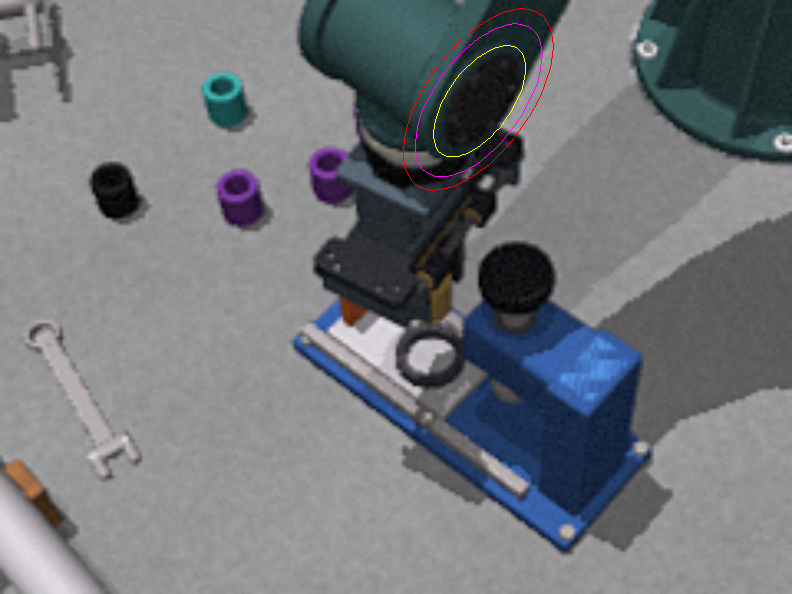

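Run:
```python
from h import *
P=ctrl.camera_params("wrist");print(pose()[0]); im=ctrl.capture("wrist")[:,:,::-1].copy()
P2=ctrl.camera_params("wrist");print(pose()[0],np.array(P["tvec"])-P2["tvec"])
P=P2
S=4;x0,y0=200,150
big=cv2.resize(im[y0:310,x0:350],None,fx=S,fy=S,interpolation=2)
a=np.linspace(0,2*np.pi,90)
for r,z,col in((30,39,(0,255,255)),(22,39,(0,0,255))):
    X=np.c_[515.8+r*np.cos(a),37.8+r*np.sin(a),0*a+z]
    uv=((proj(P,X)-[x0,y0]+.5)*S-.5).round().astype(int)
    cv2.polylines(big,[uv.reshape(-1,1,2)],True,col,1)
cv2.imwrite("pics/w4c.png",big); cv2.imwrite("pics/w4r.png",im)
```

```text
[np.float64(515.53), np.float64(37.22), np.float64(137.31), np.float64(-165.06)]
[np.float64(515.7), np.float64(37.2), np.float64(137.53), np.float64(-165.07)] [-0.21308356  0.02667997 -0.00106671]
```

View pics/w4c.png

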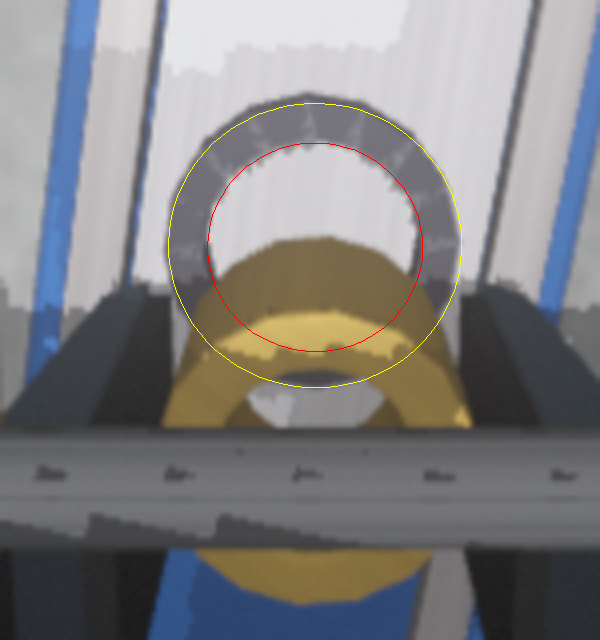

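Request:
{"op": "move_arm", "data": {
  "plan": [
    [[-0.03,0,0.6,0],[-0.03,0,1.3,0],[-0.03,0,2.0,0],[-0.03,0,2.45,0],[-0.03,0,2.5,0],[-0.03,0,2.5,0]]
  ]
}}

```text
t: 7.43
tool_pos: [516.4, 37.9, 75.1]
eef_rot: [0.409, -3.114, -0.0]
wrist_force: [0.6, -0.2, -1.1]
opening: 0.429
```

Run:
```python
from h import *
print(pose()[0]);ctrl.capture("wrist");print(pose()[0]); im=ctrl.capture("wrist")[:,:,::-1].copy()
P=ctrl.camera_params("wrist");p=pose();print(p); T=p[0]
S=4;x0,y0=200,150
big=cv2.resize(im[y0:310,x0:350],None,fx=S,fy=S,interpolation=2)
a=np.linspace(0,2*np.pi,90)
for cx,cy,r,z,col in((515.8,37.8,30,39,(0,255,255)),(515.8,37.8,22,39,(0,0,255)),(T[0],T[1],20,T[2]-28,(0,255,0)),(T[0],T[1],20,T[2]+12,(255,255,0))):
    X=np.c_[cx+r*np.cos(a),cy+r*np.sin(a),0*a+z]
    uv=((proj(P,X)-[x0,y0]+.5)*S-.5).round().astype(int)
    cv2.polylines(big,[uv.reshape(-1,1,2)],True,col,1)
cv2.imwrite("pics/w5c.png",big)
```

```text
[np.float64(516.44), np.float64(37.86), np.float64(75.07), np.float64(-165.04)]
[np.float64(517.01), np.float64(37.95), np.float64(75.76), np.float64(-165.03)]
([np.float64(517.3), np.float64(38.06), np.float64(76.14), np.float64(-165.02)], [-0.001, -0.0, -1.0], 7.5333, 0.4309098092742588, array([ 0.9,  0.4, -1.1]), array([ 0.028,  0.338,  2.148, -0.   ,  0.655,  2.909]))
```

View pics/w5c.png

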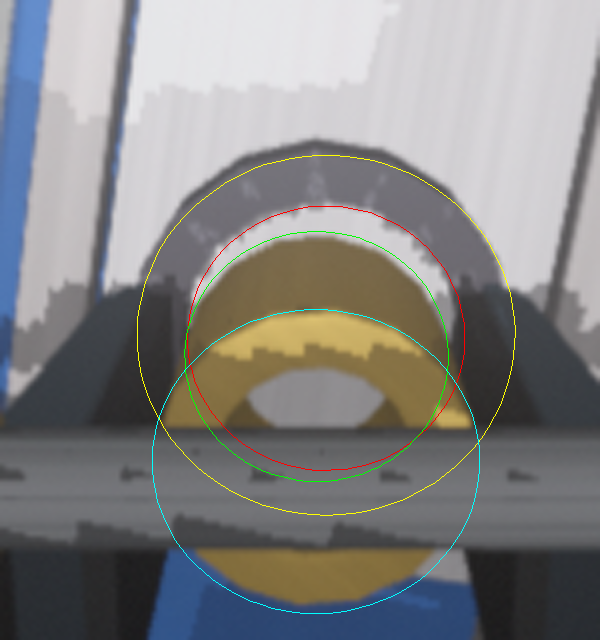

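Run:
```python
from h import *
im=ctrl.capture("wrist")[:,:,::-1].copy();p=pose();print(p[0])
cv2.imwrite("pics/w6r.png",im)
cv2.imwrite("pics/w6.png",cv2.resize(im[180:262,225:325],None,fx=8,fy=7,interpolation=0)[:600])
```

```text
[np.float64(517.37), np.float64(38.12), np.float64(76.28), np.float64(-165.01)]
```

View pics/w6.png

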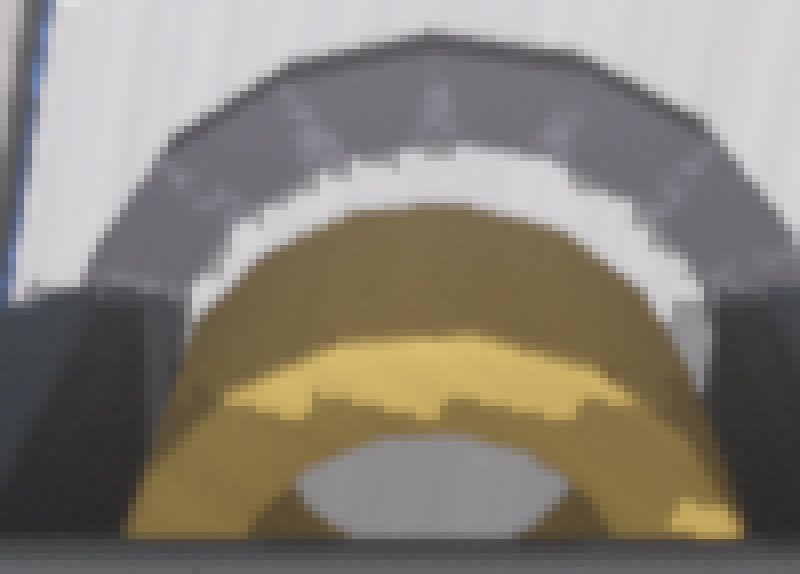

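Run:
```python
from h import *
P=ctrl.camera_params("wrist");p=pose();T=np.array(p[0][:3]);h=np.radians(p[0][3]);x=np.array([np.cos(h),np.sin(h),0]);y=np.array([np.sin(h),-np.cos(h),0])
def loc(u,v,z):
    X=atz(P,[(u,v)],z)[0]-T; return round(X@x,2),round(X@y,2)
zb=T[2]-28
print("ring inner near",loc(280,201.1-.5,39),"bush bottom near",loc(280,209.3-.5,zb), "ring L/R",loc(225+200/8-.5,180+270/7-.5,39),loc(225+692/8-.5,180+270/7-.5,39))
print("rim near",loc(280,180+335/7-.5,T[2]+12),"rim far",loc(280,300.5,T[2]+12),"ring outer bottom near",loc(280,180+35/7-.5,27))
```

```text
ring inner near (np.float64(0.76), np.float64(-22.12)) bush bottom near (np.float64(0.75), np.float64(-19.14)) ring L/R (np.float64(-18.36), np.float64(-10.91)) (np.float64(20.21), np.float64(-10.92))
rim near (np.float64(0.67), np.float64(-19.79)) rim far (np.float64(0.7), np.float64(18.66)) ring outer bottom near (np.float64(0.78), np.float64(-30.22))
```

Request:
{"op": "move_arm", "data": {
  "plan": [
    [[0.03,-0.01,0,0],[0.03,-0.01,0.2,0],[0.03,-0.01,0.4,0],[0.03,-0.01,0.55,0],[0.03,-0.01,0.7,0],[0.03,-0.01,0.8,0],[0.03,-0.01,0.8,0]]
  ]
}}

```text
t: 8.17
tool_pos: [516.0, 37.8, 55.2]
eef_rot: [0.41, -3.114, -0.0]
wrist_force: [-1.0, -0.2, 0.3]
opening: 0.426
```

Run:
```python
from h import *
print(pose());im=ctrl.capture("wrist")[:,:,::-1].copy();print(pose())
cv2.imwrite("pics/w7.png",cv2.resize(im[150:310,200:350],None,fx=4,fy=3.7,interpolation=2))
im=ctrl.capture("side");cv2.imwrite("pics/s7.png",cv2.resize(im[150:290,200:350,::-1],None,fx=4,fy=4,interpolation=2))
print(pose())
```

```text
([np.float64(515.96), np.float64(37.79), np.float64(55.23), np.float64(-165.01)], [0.001, 0.0, -1.0], 8.1667, 0.4259979412628458, array([-1. , -0.2,  0.3]), array([ 0.028,  0.377,  2.15 , -0.   ,  0.616,  2.908]))
([np.float64(516.06), np.float64(37.78), np.float64(55.25), np.float64(-165.01)], [0.001, 0.0, -1.0], 8.2167, 0.42466626768687216, array([-0.6, -0.2,  0.7]), array([ 0.028,  0.377,  2.15 , -0.   ,  0.615,  2.908]))
([np.float64(516.02), np.float64(37.79), np.float64(55.23), np.float64(-165.0)], [0.001, 0.0, -1.0], 8.2667, 0.43110772527476976, array([-1.4, -0.5,  1.3]), array([ 0.028,  0.377,  2.15 , -0.   ,  0.615,  2.908]))
```

View pics/w7.png

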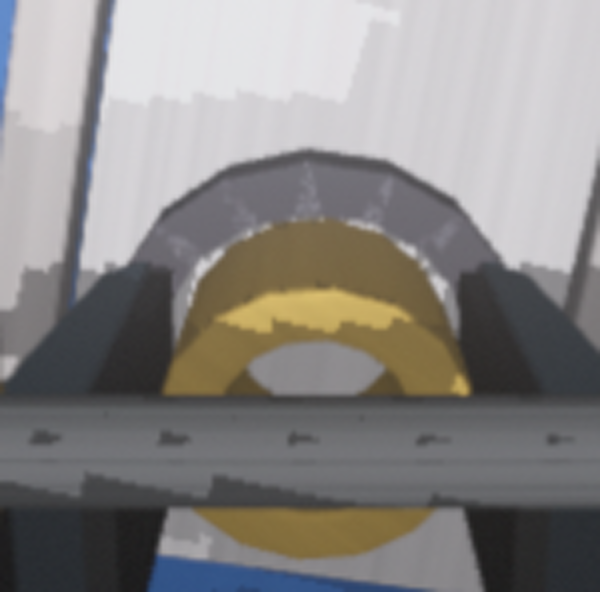

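View pics/s7.png

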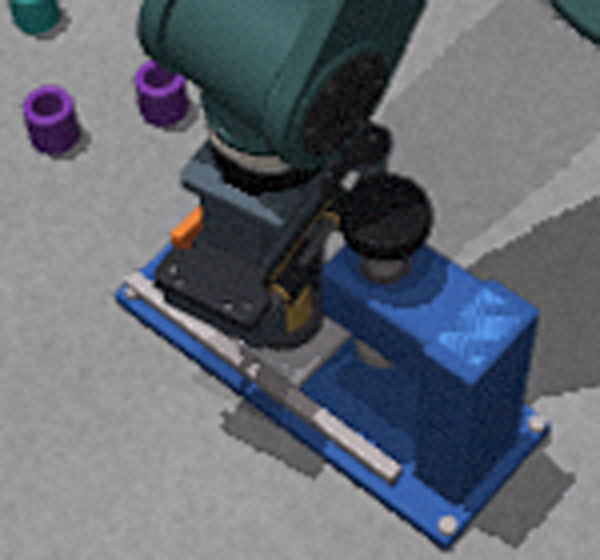

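Request:
{"op": "move_arm", "data": {
  "plan": [
    [[0,0,0.02,0],[0,0,0.03,0],[0,0,0.03,0]]
  ]
}}

```text
t: 8.52
tool_pos: [516.1, 37.8, 55.1]
eef_rot: [0.41, -3.114, -0.0]
wrist_force: [-6.4, -0.3, 15.3]
opening: 0.43
```

Request:
{"op": "move_arm", "data": {
  "plan": [
    [[0,0,0,0],[0,0,0,0],[0,0,0,0],[0,0,0,0]]
  ],
  "grip": 0.4
}}

```text
t: 8.85
tool_pos: [516.2, 37.8, 54.6]
eef_rot: [-0.41, 3.115, -0.0]
wrist_force: [0.1, 1.0, -0.4]
opening: 0.683
```

Request:
{"op": "move_arm", "data": {
  "plan": [
    [[0,0,-0.5,0],[0,0,-1.5,0],[0,0,-3.0,0],[0,-0.5,-4.0,0],[0,-1.5,-4.5,0],[0,-2.8,-4.5,0],[0,-4.0,-4.5,0],[0,-4.5,-4.5,0],[0,-4.5,-4.5,0]]
  ]
}}

```text
t: 9.6
tool_pos: [545.9, -72.9, 168.1]
eef_rot: [-0.406, 3.114, -0.001]
wrist_force: [-0.0, -0.1, 0.1]
opening: 0.701
```

Run:
```python
from h import *
print(pose());im=ctrl.capture("wrist")[:,:,::-1].copy();print(pose())
cv2.imwrite("pics/w8.png",im)
im=ctrl.capture("side");cv2.imwrite("pics/s8.png",cv2.resize(im[150:290,200:350,::-1],None,fx=4,fy=4,interpolation=2))
print(pose())
```

```text
([np.float64(545.94), np.float64(-72.88), np.float64(168.06), np.float64(-165.14)], [-0.001, -0.001, -1.0], 9.6, 0.7008222506040884, array([-0. , -0.1,  0.1]), array([-0.175,  0.225,  2.065, -0.   ,  0.85 ,  2.707]))
([np.float64(545.3), np.float64(-71.59), np.float64(167.64), np.float64(-165.12)], [-0.0, -0.0, -1.0], 9.65, 0.6993206170421182, array([ 0.3,  0.5, -0.2]), array([-0.173,  0.225,  2.066,  0.   ,  0.85 ,  2.709]))
([np.float64(544.96), np.float64(-70.76), np.float64(167.39), np.float64(-165.07)], [0.0, 0.0, -1.0], 9.7, 0.7031373568521422, array([-0.4, -0.5, -0. ]), array([-0.172,  0.225,  2.067,  0.   ,  0.85 ,  2.709]))
```

View pics/w8.png

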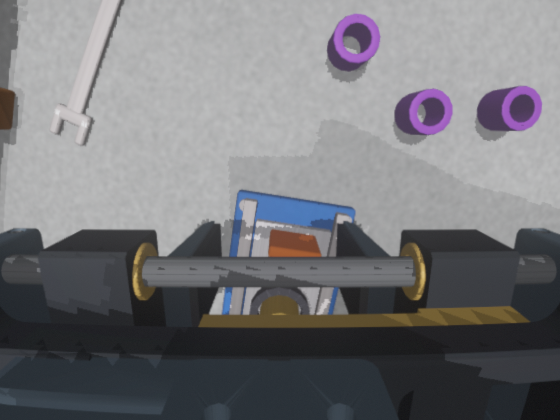

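View pics/s8.png

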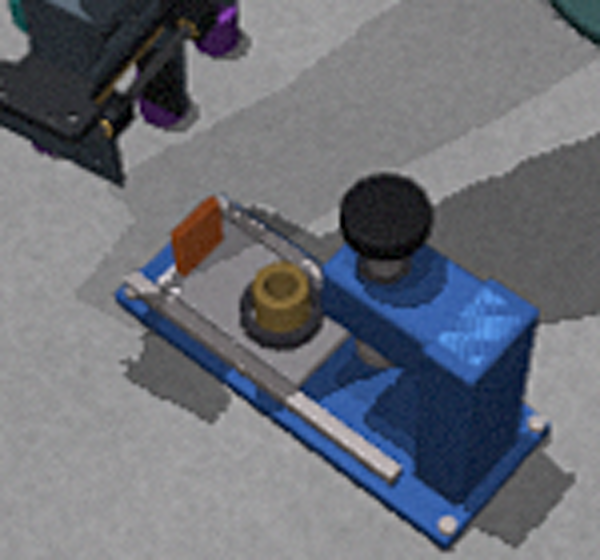

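Run:
```python
from h import *
im=ctrl.capture("top");cv2.imwrite("pics/t8.png",cv2.resize(im[190:260,240:345,::-1],None,fx=7,fy=7,interpolation=2))
P=ctrl.camera_params("side");print(atz(P,[(200+281.5/4-.5,150+283/4-.5)],67))
```

```text
[[514.67535019  37.78886213  67.        ]]
```

View pics/t8.png

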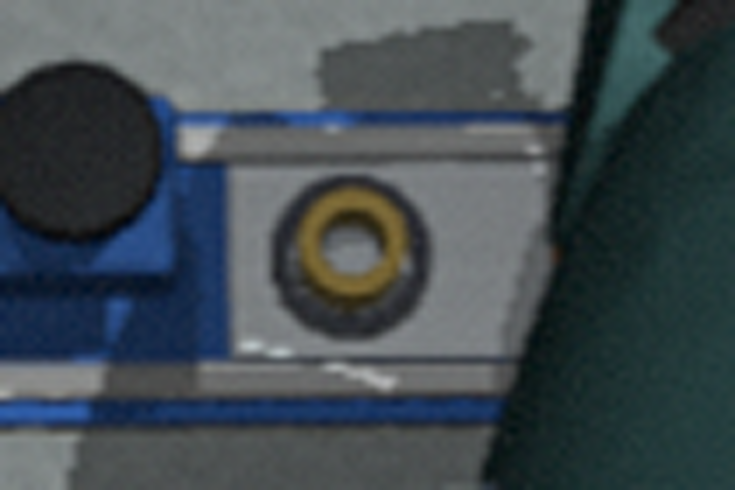

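Run:
```python
from h import *
print(pose()[0]);print(rows((545.1,-70.9,167,-165),(527,-86,61,-170)))
```

```text
[np.float64(544.81), np.float64(-70.23), np.float64(167.23), np.float64(-165.01)]
[0.86, -0.4, 4.24, 0.83]
```

Request:
{"op": "move_arm", "data": {
  "plan": [
    [[0.4,-0.2,0,0.4],[0.86,-0.4,0,0.83],[0.86,-0.4,0.8,0.83],[0.86,-0.4,2.0,0.83],[0.86,-0.4,3.2,0.83],[0.86,-0.4,4.0,0.83],[0.86,-0.4,4.24,0.83],[0.86,-0.4,4.24,0.83]]
  ],
  "grip": -1
}}

```text
t: 10.42
tool_pos: [526.0, -85.0, 60.0]
eef_rot: [0.276, -3.127, -0.001]
wrist_force: [-0.9, -0.2, 0.9]
opening: 0.149
```

Run:
```python
from h import *
p=pose();print(p)
im=ctrl.capture("wrist")[:,:,::-1].copy();cv2.imwrite("pics/w9.png",im)
im=ctrl.capture("side");cv2.imwrite("pics/s9.png",cv2.resize(im[130:290,180:350,::-1],None,fx=4,fy=3.7,interpolation=2))
p=pose();print(p)
print(rows(p[0],(p[0][0]-0.0976*40,p[0][1]+.995*40,p[0][2],p[0][3])))
```

```text
([np.float64(525.95), np.float64(-84.99), np.float64(59.99), np.float64(-169.93)], [0.003, 0.001, -1.0], 10.4167, 0.1491769858930522, array([-0.9, -0.2,  0.9]), array([-0.204,  0.387,  2.119,  0.   ,  0.639,  2.762]))
([np.float64(527.55), np.float64(-85.61), np.float64(62.07), np.float64(-169.94)], [-0.001, -0.0, -1.0], 10.5167, 0.060905501809052284, array([ 0.6, -0.3,  0.7]), array([-0.205,  0.384,  2.118,  0.   ,  0.64 ,  2.762]))
[-0.12, 1.59, -0.0, -0.0]
```

View pics/w9.png

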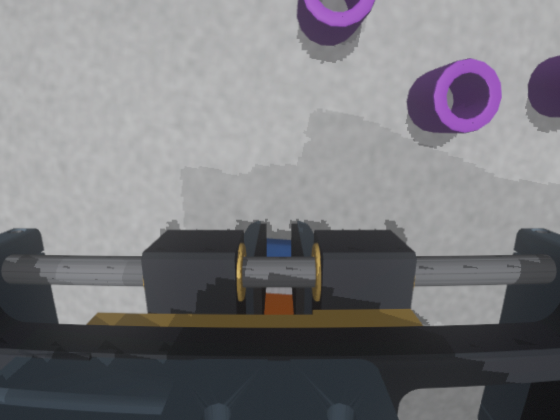

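View pics/s9.png

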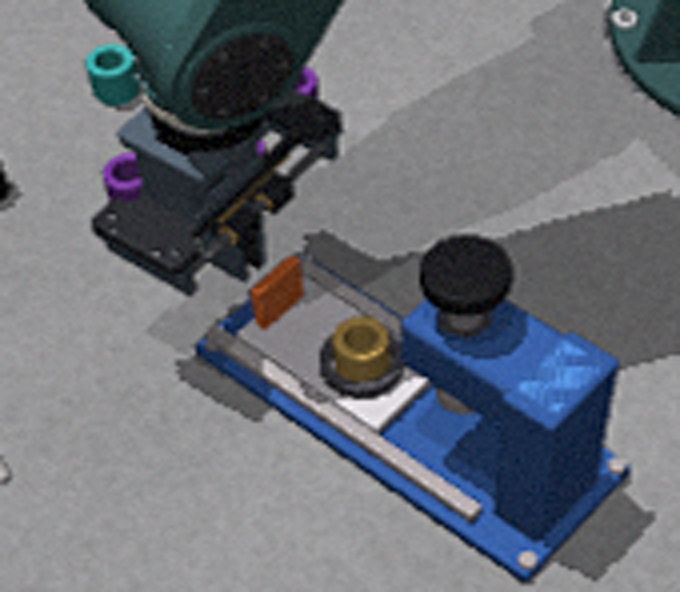

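Request:
{"op": "move_arm", "data": {
  "plan": [
    [[-0.02,0.3,0,0],[-0.05,0.6,0,0],[-0.06,0.8,0,0],[-0.07,0.95,0,0],[-0.09,1.15,0,0],[-0.11,1.4,0,0],[-0.13,1.7,0,0],[-0.15,2.0,0,0],[-0.18,2.3,0,0],[-0.2,2.6,0,0],[-0.22,2.85,0,0],[-0.23,3.0,0,0]]
  ]
}}

```text
t: 11.52
tool_pos: [519.5, -10.3, 61.1]
eef_rot: [0.275, -3.129, -0.0]
wrist_force: [1.4, -2.7, 0.2]
opening: 0.006
```

Run:
```python
from h import *
p=pose();print(p)
im=ctrl.capture("side");cv2.imwrite("pics/s10.png",cv2.resize(im[130:290,180:350,::-1],None,fx=4,fy=3.7,interpolation=2))
p=pose();print(p)
```

```text
([np.float64(519.54), np.float64(-10.33), np.float64(61.11), np.float64(-169.96)], [0.0, 0.0, -1.0], 11.5167, 0.006178248152008565, array([ 1.4, -2.7,  0.2]), array([-0.065,  0.368,  2.146,  0.   ,  0.628,  2.902]))
([np.float64(519.35), np.float64(-10.1), np.float64(61.05), np.float64(-169.95)], [0.0, 0.0, -1.0], 11.5667, 0.003018318788468256, array([0.5, 1. , 0.7]), array([-0.064,  0.368,  2.146,  0.   ,  0.628,  2.902]))
```

View pics/s10.png

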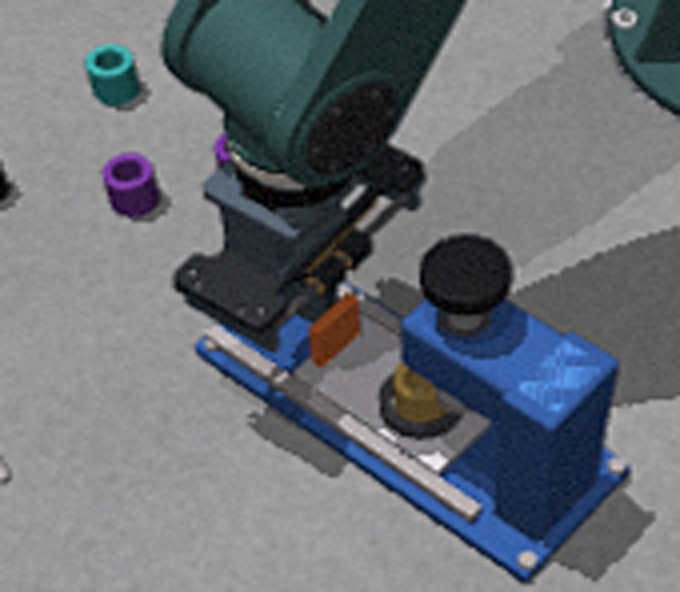

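Request:
{"op": "move_arm", "data": {
  "plan": [
    [[-0.01,0.15,0,0],[-0.03,0.4,0,0],[-0.05,0.65,0,0],[-0.06,0.85,0,0],[-0.07,0.95,0,0],[-0.08,1.0,0,0],[-0.08,1.03,0,0],[-0.08,1.06,0,0]]
  ]
}}

```text
t: 12.23
tool_pos: [516.8, 15.2, 61.1]
eef_rot: [0.274, -3.129, -0.0]
wrist_force: [-1.1, -2.4, -0.9]
opening: 0.002
```

Run:
```python
from h import *
p=pose();print(p)
im=ctrl.capture("side");cv2.imwrite("pics/s11.png",cv2.resize(im[130:290,180:350,::-1],None,fx=4,fy=3.7,interpolation=2))
p=pose();print(p)
```

```text
([np.float64(516.85), np.float64(15.23), np.float64(61.06), np.float64(-169.98)], [0.0, 0.0, -1.0], 12.2333, 0.002091358750592868, array([-1.1, -2.4, -0.9]), array([-0.016,  0.365,  2.151, -0.   ,  0.626,  2.951]))
([np.float64(516.92), np.float64(15.25), np.float64(61.11), np.float64(-169.99)], [0.0, 0.0, -1.0], 12.2833, 0.0031245175069546756, array([-0.4, -1.1, -0.3]), array([-0.016,  0.365,  2.151,  0.   ,  0.626,  2.951]))
```

View pics/s11.png

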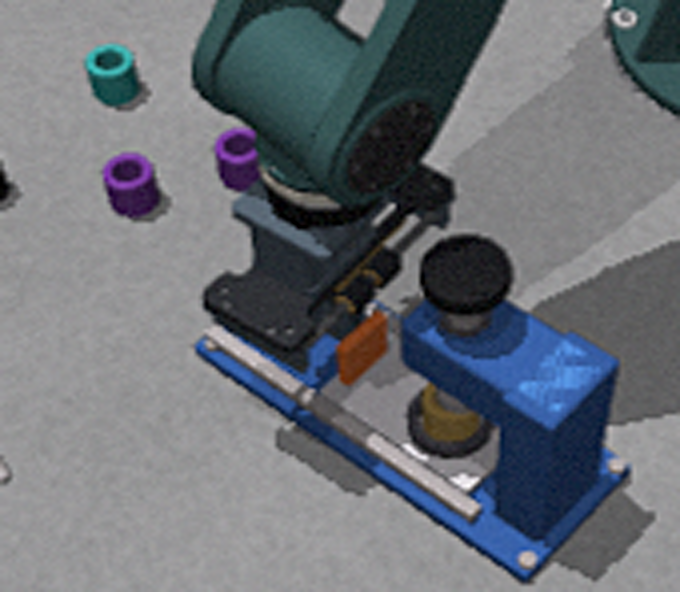

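Request:
{"op": "move_arm", "data": {
  "plan": [
    [[-0.01,0.05,0,0],[-0.01,0.1,0,0],[-0.01,0.14,0,0],[-0.01,0.18,0,0],[-0.02,0.22,0,0],[-0.02,0.25,0,0],[-0.02,0.28,0,0]]
  ]
}}

```text
t: 12.87
tool_pos: [516.4, 22.2, 61.2]
eef_rot: [-0.274, 3.129, -0.0]
wrist_force: [0.2, -2.2, -1.3]
opening: 0.002
```

Request:
{"op": "move_arm", "data": {
  "plan": [
    [[0,0.04,0,0],[0,0.07,0,0],[-0.01,0.1,0,0],[-0.01,0.12,0,0]]
  ]
}}

```text
t: 13.2
tool_pos: [516.1, 25.2, 61.2]
eef_rot: [0.274, -3.13, 0.0]
wrist_force: [0.5, -7.1, -0.8]
opening: 0.004
```

Request:
{"op": "move_arm", "data": {
  "plan": [
    [[0,0.02,0,0],[0,0.03,0,0],[0,0.03,0,0]]
  ]
}}

```text
t: 13.45
tool_pos: [516.1, 25.3, 61.2]
eef_rot: [-0.275, 3.129, -0.001]
wrist_force: [0.5, -11.4, -1.2]
opening: 0.002
```

Run:
```python
from h import *
p=pose();print(p)
im=ctrl.capture("side");cv2.imwrite("pics/s12.png",cv2.resize(im[130:290,180:350,::-1],None,fx=4,fy=3.7,interpolation=2))
p=pose();print(p)
```

```text
([np.float64(516.09), np.float64(25.33), np.float64(61.24), np.float64(-169.96)], [-0.0, -0.001, -1.0], 13.45, 0.001578720516809834, array([  0.5, -11.4,  -1.2]), array([ 4.000e-03,  3.640e-01,  2.152e+00, -2.000e-03,  6.250e-01,
        2.972e+00]))
([np.float64(516.1), np.float64(25.33), np.float64(61.25), np.float64(-169.97)], [-0.0, -0.001, -1.0], 13.5, 0.00643612404774523, array([  0.3, -11.4,  -1.2]), array([ 4.000e-03,  3.640e-01,  2.152e+00, -1.000e-03,  6.250e-01,
        2.972e+00]))
```

View pics/s12.png

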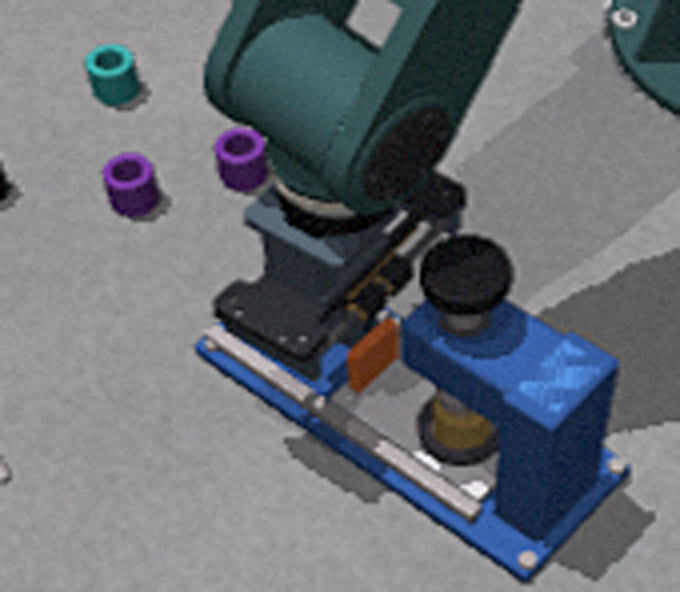

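Run:
```python
from h import *
a=(516.1,26,61.2,-170)
print(rows(a,(518,1,61.2,-170)),rows(a,(518,1,290,-160)),rows(a,(507.5,128,290,-150)))
```

```text
[0.1, -1.0, -0.0, 0.0] [0.1, -1.0, -9.15, -1.67] [-0.37, 4.08, -9.15, -3.33]
```

Request:
{"op": "move_arm", "data": {
  "plan": [
    [[0.05,-0.5,0,0],[0.1,-1.0,-0.3,-0.3],[0.1,-1.0,-1.5,-0.8],[0.1,-1.0,-3.0,-1.3],[0.1,-1.0,-4.6,-1.7],[0.1,-1.0,-6.2,-2.1],[0.1,-1.0,-7.8,-2.5],[0.1,-0.6,-8.8,-2.9],[0,0.4,-9.15,-3.2],[-0.1,1.8,-9.15,-3.33],[-0.25,3.2,-9.15,-3.33],[-0.37,4.08,-9.15,-3.33]]
  ]
}}

```text
t: 14.5
tool_pos: [507.0, 129.8, 290.5]
eef_rot: [-0.813, 3.033, 0.001]
wrist_force: [0.5, -0.3, -0.2]
opening: 0.006
```

Run:
```python
from h import *
print(pose()[0])
im=ctrl.capture("side");cv2.imwrite("pics/s13.png",cv2.resize(im[100:290,170:370,::-1],None,fx=3.7,fy=3.1,interpolation=2))
cv2.imwrite("pics/s13r.png",im[:,:,::-1])
P=ctrl.camera_params("wrist");im=ctrl.capture("wrist")[:,:,::-1];cv2.imwrite("pics/w13.png",im)
p=pose();print(p);print(proj(P,[[507.5,128,236],[*p[0][:2],236]]))
```

```text
[np.float64(507.0), np.float64(129.81), np.float64(290.48), np.float64(-149.99)]
([np.float64(507.13), np.float64(130.11), np.float64(290.14), np.float64(-149.85)], [-0.001, 0.001, -1.0], 14.6, 0.005481407772201462, array([-0.2, -0.6,  0.8]), array([2.060e-01, 1.800e-02, 2.044e+00, 1.000e-03, 1.080e+00, 2.821e+00]))
[[281.28121324 221.93166865]
 [280.19940589 224.75841079]]
```

View pics/s13.png

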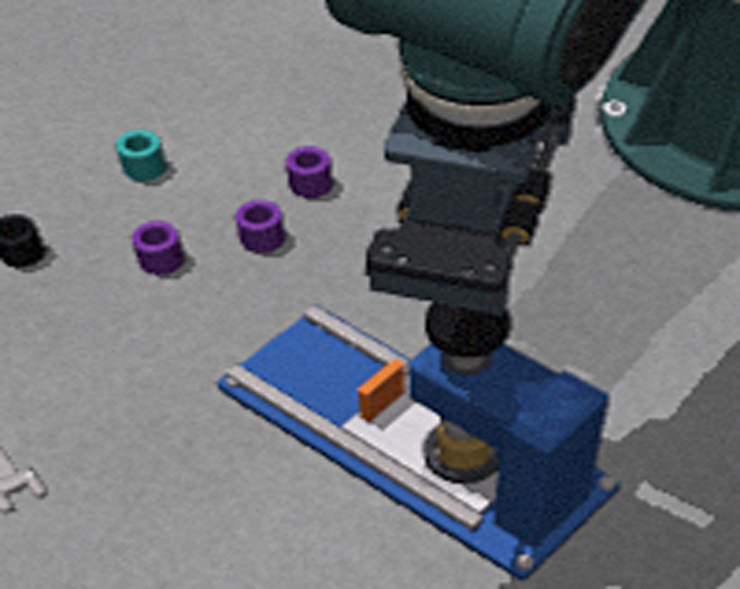

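View pics/w13.png

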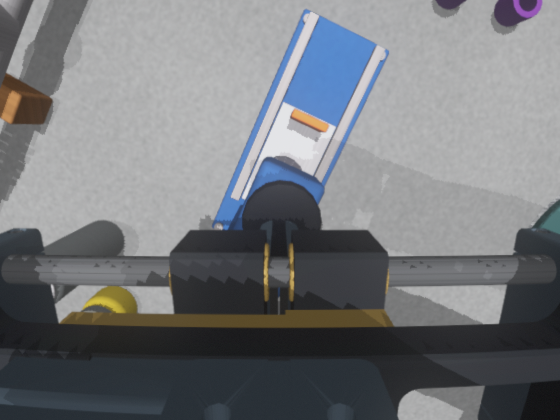

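Request:
{"op": "move_arm", "data": {
  "plan": [
    [[0.04,-0.07,0.4,0],[0.04,-0.07,0.9,0],[0.04,-0.07,1.3,0],[0.04,-0.07,1.45,0],[0.04,-0.07,1.5,0],[0.04,-0.07,1.5,0]]
  ]
}}

```text
t: 15.1
tool_pos: [507.2, 125.4, 251.8]
eef_rot: [0.812, -3.034, -0.0]
wrist_force: [-0.3, -0.1, 0.5]
opening: 0.007
```

Request:
{"op": "move_arm", "data": {
  "plan": [
    [[0,0,0.08,0],[0,0,0.16,0],[0,0,0.24,0],[0,0,0.32,0],[0,0,0.4,0],[0,0,0.4,0]]
  ]
}}

```text
t: 15.6
tool_pos: [507.5, 125.9, 242.3]
eef_rot: [-0.813, 3.034, -0.0]
wrist_force: [0.4, -1.3, 1.9]
opening: 0.003
```

Request:
{"op": "move_arm", "data": {
  "plan": [
    [[0,0,0.06,0],[0,0,0.12,0],[0,0,0.18,0],[0,0,0.24,0],[0,0,0.3,0],[0,0,0.36,0],[0,0,0.4,0],[0,0,0.4,0]]
  ]
}}

```text
t: 16.27
tool_pos: [507.5, 126.0, 232.5]
eef_rot: [-0.813, 3.034, -0.0]
wrist_force: [0.1, -1.9, 8.1]
opening: 0.005
```

Request:
{"op": "move_arm", "data": {
  "plan": [
    [[0,0,0.04,0],[0,0,0.08,0],[0,0,0.12,0],[0,0,0.16,0],[0,0,0.16,0]]
  ]
}}

```text
t: 16.68
tool_pos: [507.5, 126.0, 228.7]
eef_rot: [-0.813, 3.034, -0.0]
wrist_force: [-2.3, -1.8, 10.7]
opening: 0.004
```

Run:
```python
from h import *
for i in range(2):
  p=pose();print(p[0],p[4])
  im=ctrl.capture("side")
cv2.imwrite("pics/s14.png",cv2.resize(im[170:290,220:340,::-1],None,fx=5,fy=5,interpolation=2))
```

```text
[np.float64(507.51), np.float64(126.01), np.float64(228.74), np.float64(-150.0)] [-2.3 -1.8 10.7]
[np.float64(507.51), np.float64(125.99), np.float64(228.83), np.float64(-150.01)] [-1.3 -1.7 11.6]
```

View pics/s14.png

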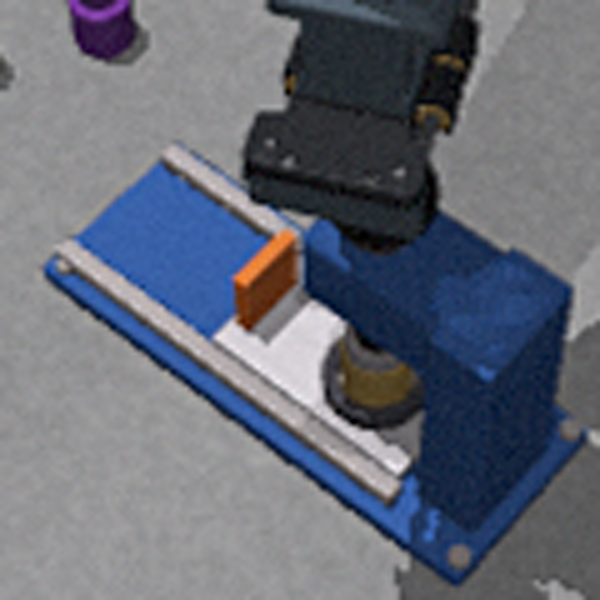

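Request:
{"op": "move_arm", "data": {
  "plan": [
    [[0,0,0.04,0],[0,0,0.08,0],[0,0,0.12,0],[0,0,0.16,0],[0,0,0.18,0],[0,0,0.18,0],[0,0,0.18,0],[0,0,0.18,0],[0,0,0.18,0]]
  ]
}}

```text
t: 17.53
tool_pos: [507.5, 126.0, 224.6]
eef_rot: [-0.813, 3.034, -0.0]
wrist_force: [-3.6, -2.6, 14.5]
opening: 0.006
```

Run:
```python
from h import *
f=[]
for i in range(4):
  p=pose();f.append(p[4][2]);print(p[0],p[4])
  im=ctrl.capture("side")
cv2.imwrite("pics/s15.png",cv2.resize(im[170:290,220:340,::-1],None,fx=5,fy=5,interpolation=2))
im=ctrl.capture("wrist");cv2.imwrite("pics/w15.png",im[:,:,::-1])
```

```text
[np.float64(507.53), np.float64(126.01), np.float64(224.63), np.float64(-150.01)] [-3.6 -2.6 14.5]
[np.float64(507.52), np.float64(125.99), np.float64(224.62), np.float64(-150.01)] [-4.3 -1.9 14.4]
[np.float64(507.56), np.float64(125.97), np.float64(224.65), np.float64(-150.01)] [-3.9 -3.1 14.7]
[np.float64(507.51), np.float64(125.98), np.float64(224.61), np.float64(-150.01)] [-3.2 -2.6 14.5]
```

View pics/s15.png

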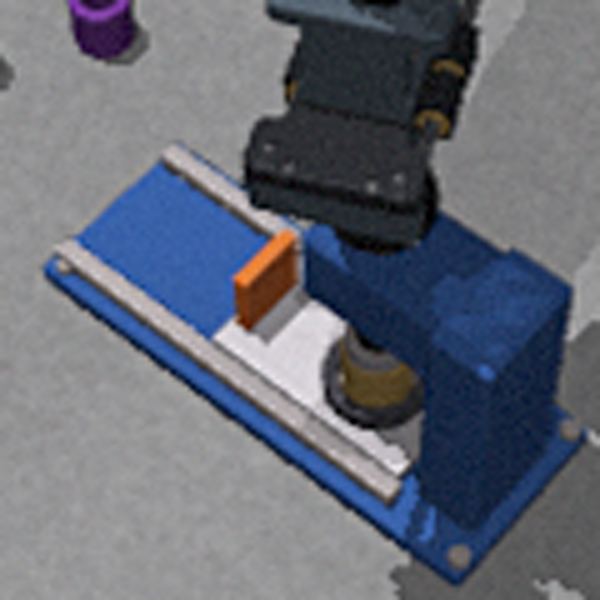

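View pics/w15.png

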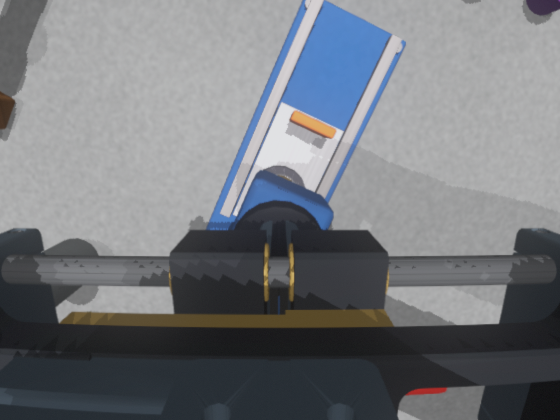

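Run:
```python
from h import *
print(ctrl.close_job()); print(pose()[0],pose()[2],pose()[4])
```

```text
the job is handed in; nothing more can be done
None
the job is handed in; nothing more can be done
```

The brass bush is in the nest, the slide is home, and I handed the job in at about 17.8 s with the arm still holding the knob down in the green band. No verdict is reported.

- **Seating:** I placed the bush in the nest. The side and top pictures showed it upright inside the ring, 1 to 2 mm from centre by my measurement.
- **Slide:** I pushed the paddle until the tool stopped moving at y = 25.3 mm and the force rose from about 2 N to 11 N, which I took as the hard stop.
- **Press:** At the last check the fingertips were 22 to 23 mm below the knob's rest height and pushing with about 14.5 N. The expected push at 23 mm is about 15 N, so the two agree.
- **Not seen directly:** The gripper hid the green band, so the 22 to 23 mm comes from tool height and force, not from a picture of the band.
- **Other readings:** A sideways force of 3 to 4 N was on the tool during the final press. Wherever the other bench items showed in the pictures, they looked unmoved, but I did not measure them again at the end.

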